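Tip the soap bars out of the heavy tub into the tray

ROBOT

A 6-joint arm with a two-finger parallel gripper is mounted at the origin on a cart in front of the work surface, level with it; the furniture and walls round the work are solid. World frame = base frame: x ahead of the robot, y to its left, z up, the work surface at z = 0. Lengths are in m, angles in rad, forces in N, time in s.
With the tool pointing down it reaches from about 0.375 to 0.9 m from the base axis. Payload 3.1 kg.
Tool frame: the origin (TCP) lies at the very end of the fingers, on their centre line; the grasp point (between the pads) lies 19 mm behind it; x points along the fingers, z is the direction in which the jaws open and shut, and the axes are right-handed (so a half turn about x gives the same grasp; the last joint's range is limited). The gripper opens to 87 mm and grips with 3 to 60 N. Pads are 19 mm wide; open, the fingers measure 117 mm over their backs; the gripper's body (75 mm by 190 mm) begins 51 mm behind the grasp point.
Start: joints at [1.032, 0.527, 1.433, -0, 1.181, -0.178], TCP at [0.221, 0.585, 0.223] pointing down, gripper open.
Joint ranges: [-3.08, 3.08], [-0.75, 2.2], [0.22, 2.44], [-1.43, 4.57], [0, 2.65], [-2.85, 2.85]. Speed limits (rad/s): [2.79, 2.79, 3.14, 3.14, 3.14, 3.14].

INTERFACE

Orientations are given as a unit quaternion [x, y, z, w].
In Python, from rig import get_obs, vision, hand_in gives the robot as it stands. The module is installed in compiled form; this text tells all that it offers.
- The arm moves only by the tool step_arm, never from a script. Its arguments are lists of equal length, an entry for each row: "slide": the shift along the world's x, y, z scaled (see below), a list of three; "turn": the turn, a rotation vector about the world's x, y, z scaled (see below), a list of three. In form: {"slide": [[dx, dy, dz], ...], "turn": [[wx, wy, wz], ...]}. A call has 1 to 12 rows; each row is the pose to reach, as a shift and turn from the pose commanded when the call began, turning the shorter way round; what a row does not reach only later rows make up. The controller multiplies each number of a shift by 0.1 m and each number of a turn by 2 pi rad. A row lasts 1/10 s, in which the tool goes at most 50 mm and 8.59 degrees, less where a joint would pass 70% of its speed; a pose out of reach is approached as far as the arm can. A call with a number of a shift or a turn outside -1 to 1 is refused whole. A call with a gripper value outside its range is refused whole. "jaw" is the opening, from 0 (shut) to 1 (fully open), set as the call begins (left out, the last holds). The fingers move at their own pace and stop on an object; "newtons" is the grip in N (left out, the last holds). Time passes only in rows, so rows that repeat a pose let the fingers close. It gives the time, the measured TCP pose, the force and the opening at its end, in the units of the state.
- get_obs(): the state, without advancing time (a new reading comes with each control period).
- vision.camera(name): name is "side" or "top"; returns a dict with "image" (400x640x3 uint8, red, green, blue), "depth" (400x640 float32, m along the optical axis (not along the pixel's ray), 0 where there is no reading), "mtx" (3x3 intrinsics, pixels), "T" (4x4, takes a point from camera to world coordinates). Camera axes: x right, y down, z forward; pixel columns grow to the right and rows downward; lengths in m; the calibration is good to about 2 mm. A picture is of the moment at which its call begins.
- hand_in(): hands the job in, once; it reports no verdict.
Trained networks look in a picture, given as the dict that the camera call returned (one of the last four; its "shot" number tells which), for a name from the list of things; names that differ only in an ending like _2 or _b are one class to them, and where a whole thing is asked for, a point or a joint stands for the part that bears it (a point fixed in the world has none). Each returns a list of dicts, best first, with "p" (0 to 1); they miss things now and then, are a little off and sometimes report something else, mostly with a low value. They report only what shows in the picture. A call takes as long as a camera call.
- vision.silhouettes(picture, thing): "mask" (400x640 bool, what is visible of it) and "centre" ([column, row] in pixels, amid what is visible of it).
- vision.spot_point(picture, thing): "centre" ([column, row] in pixels: a listed point, or the origin of a listed thing).
The state is a dict: "time": time; "q": joint angles; "joint_velocities": joint speeds; "joint_torque": joint torques, N m; "position": TCP position; "tool_rot": TCP orientation; "ft_force": force on the tool from outside, world axes, zero at the start; "moment": the same for the moment, N m; "grip_width": finger opening in m.
Only numpy, scipy, OpenCV 4.12 (cv2) and the standard library are available. Lean on these libraries where they do the work, as an engineer would, in place of code of your own. Each camera call takes 0.05 s, during which the arm holds its last target.

TASK

Slide the wooden scoop tray up to the heavy black tub so that the tray's open edge lies squarely against the foot of the tub's open mouth. Then take the tub by its leaning wooden handle and rock it forward on the bottom edge under its mouth, without lifting it, until all three soap bars have slid out into the tray. Rock the tub back to stand upright where it was, let go of it, and leave the other things on the worktop alone.

Things in the scene. Friction and masses are not known exactly. Their poses are not given: they have to be found in the camera images.
- tub: heavy black stoneware tub, about 1.5 kg (1.2 to 1.8), loose on the worktop, a scoop shape 160 long (x) x 160 wide (y): back wall (-x) 166 high, open mouth (+x) with no front wall or lip, sides sloping from 166 at the back to 98 at the mouth; walls 8 thick, thick foot, inner floor level, 60 above the worktop. Origin: centre of its underside; z up, +x out of the mouth.
- tub_mouth (a point): middle of the tub's bottom front edge, at tub (80, 0, 0) mm: the edge, along the tub's y, on which it rocks. Friction is 0.48 to 0.72, so bars slide on its floor once it is rocked beyond 26 to 36 degrees; it balances only beyond about 60 degrees and falls back upright if let go before. Rocked 50 degrees, the lip of its floor stands 46 ahead of this edge and 38 above the worktop.
- tub_handle (a point): grip point in the middle of the tub's handle, at tub (-101.7, 0, 192.6) mm: a flat wooden tab, 12 thick, 70 wide (along y), that rises from the top of the back wall and leans 40 degrees backwards from vertical (up and towards -x). The point is 40 mm up the tab along its lean; the tab ends 24 mm further on.
- tray: loose wooden scoop tray, 0.6 kg, 180 deep (x) x 200 wide (y), floor 5 thick, back wall (+x) and side walls 41 high and 8 thick; the side at -x is open, and the side walls stop 35 short of that edge, so the tub's front (160 wide) can dip over the edge between them. Origin: centre of its underside; z up. When it serves the tub its x and y axes point the same way as the tub's.
- tray_edge (a point): middle of the tray's open edge, underside, at tray (-90, 0, 0) mm
- tray_grip (a point): grip point of the tray: a board 10 thick (x) and 90 wide (y) that stands up in the middle of the back wall to 77 above the worktop; this point is at tray (85, 0, 60) mm
- soap_a: cream bar of soap, 40 x 58 x 22, 0.11 kg, origin at the centre of its underside; starts flat on the tub's floor
- soap_b: green bar of soap, same size, starts in the tub
- soap_c: pink bar of soap, same size, starts in the tub (which bar lies where varies)
- mug: bystander: two-tone mug, 78 x 113 x 100, at the back beyond the tub
- tin: bystander: food tin, 57 across, 72 high, at the right front
- shaker: bystander: glass salt shaker with a grey top, 44 across, 90 high
- oats_jar: bystander: clip-top jar, 91 x 80 x 134, at the back
- bowl: bystander: white bowl, 105 across, 51 high, at the right
- pot: bystander: round pot with a red lid, 58 across, 50 high, at the left

How it is judged:
On the way, in this order (a step that is already met when the one before it is completed fails the run):
1. the tray stands flat with its open edge within 30 mm of the tub's mouth edge (middle to middle) and square to it within 10 degrees, the tub still upright with the bars in it (horizontal distance between tray_edge and tub_mouth below 0.03 m and angle between the x axis of tub and the x axis of tray, either way round below 0.175 rad and angle between tray's own z axis and vertical below 0.05 rad and angle between tub's own z axis and vertical below 0.1 rad and x of each of soap_a, soap_b, soap_c in the frame of tub below 0.09 m), for 0.2 s.
2. the tub is rocked forward by more than 17 degrees with its front bottom edge still on the worktop (angle between tub's own z axis and vertical above 0.3 rad and height (world z) of tub_mouth below 0.02 m), for 0.2 s.
3. all three bars are in the tray (x of soap_a in the frame of tray between -0.08 and 0.09 m and y of soap_a in the frame of tray between -0.1 and 0.1 m and z of soap_a in the frame of tray between -0.005 and 0.07 m and x of soap_b in the frame of tray between -0.08 and 0.09 m and y of soap_b in the frame of tray between -0.1 and 0.1 m and z of soap_b in the frame of tray between -0.005 and 0.07 m and x of soap_c in the frame of tray between -0.08 and 0.09 m and y of soap_c in the frame of tray between -0.1 and 0.1 m and z of soap_c in the frame of tray between -0.005 and 0.07 m), for 0.2 s.
At the end, for the whole second after the job is handed in: All three bars lie in the tray (the middle of each bar's underside inside its walls and at least 10 mm in from its open edge), the tray lies flat on the worktop, the tub stands upright (within 3 degrees) on the worktop within 40 mm of where it stood at first, and all are at rest (all of step 3 and linear speed of each of soap_a, soap_b, soap_c, tub, tray below 0.02 m/s and angle between each of tub, tray's own z axis and vertical below 0.06 rad and height (world z) of each of tub, tray below 0.008 m and distance of tub from where it was at the start of the episode below 0.04 m); the robot touches nothing.
It fails at once if the tub is lifted: the middle of its front bottom edge more than 25 mm above the worktop (height (world z) of tub_mouth above 0.025 m).
It fails at once if the tub falls over forwards or sideways (more than 80 degrees) (angle between tub's own z axis and vertical above 1.4 rad).
It fails at once if a bystander (mug, tin, shaker, oats jar, bowl or pot) is moved by more than 30 mm or tipped over (distance of any of mug, tin, shaker, oats_jar, bowl, pot from where it was at the start of the episode above 0.03 m or angle between any of mug, tin, shaker, oats_jar, bowl, pot's own z axis and vertical above 0.5 rad).
It also fails if it takes over 69 s, if anything falls off the work surface, if the arm or the gripper's body presses on something with over 40 N, if the wrist force passes 120 N, or if a joint passes its speed limit or range.

## Working session

There is one attempt and no reset: what is moved stays moved. The work goes in short steps, Python scripts to look and compute and a tool call to move; the robot and the scene stay as the last step left them, time stands still between calls to the robot, and variables do not carry over. Pictures are saved under pics/ and viewed, and the job is handed in when it is done.

Besides the shell and the picture viewer there is one more tool, called as name(argument=value, ...) on one line, values as JSON. step_arm: Moves the arm, as the interface text tells. Its arguments: {"type":"object","properties":{"slide":{"type":"array"},"turn":{"type":"array"},"jaw":{"type":"number"},"newtons":{"type":"number"}},"required":["slide","turn"]}

```bash
mkdir -p pics; ls; python3 - <<'E'
from rig import get_obs, vision
import cv2
o=get_obs()
for k in o: print(k,o[k])
for n in ["side","top"]:
    p=vision.camera(n)
    cv2.imwrite(f"pics/{n}0.png",p["image"][:,:,::-1])
    print(n,p["mtx"].tolist(),p["T"].round(4).tolist(),p["shot"])
E
```

```text
pics
time 0.0
q [ 1.03150152e+00  5.28422914e-01  1.43392969e+00  1.45280009e-05
  1.18138614e+00 -1.78494107e-01]
joint_velocities [ 0.00137303 -0.00071943 -0.00151062  0.00090153  0.00034355  0.00145692]
joint_torque [-3.16738369e-04 -4.40039206e+01 -1.76592439e+01  6.32235850e-02
  5.81605209e-02 -1.79877429e-04]
position [0.2202171  0.58412445 0.2215895 ]
tool_rot [-0.40248198  0.58229122  0.40186284  0.58090572]
ft_force [ 0.02714537 -0.2540263  -0.33307645]
moment [-0.00179514 -0.01155143  0.02224934]
grip_width 0.087161740384369
side [[445.0821628445389, 0.0, 324.88884849406236], [0.0, 445.0821628445389, 194.8775889821923], [0.0, 0.0, 1.0]] [[-0.7794, -0.3134, 0.5425, -0.3985], [-0.6264, 0.3731, -0.6844, 1.1507], [0.0121, -0.8732, -0.4871, 1.015], [0.0, 0.0, 0.0, 1.0]] 1
top [[399.3246170381361, 0.0, 316.41551893385224], [0.0, 399.3246170381361, 200.84923628024976], [0.0, 0.0, 1.0]] [[0.0281, -0.9952, 0.0933, 0.4718], [-0.9994, -0.0297, -0.0155, -0.0803], [0.0182, -0.0928, -0.9955, 1.3858], [0.0, 0.0, 0.0, 1.0]] 2
```

View pics/side0.png

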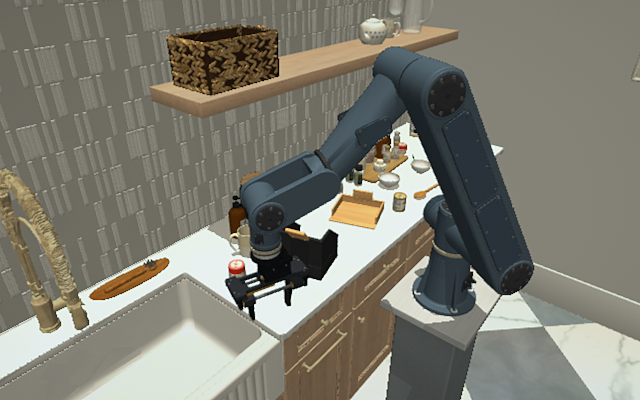

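View pics/top0.png

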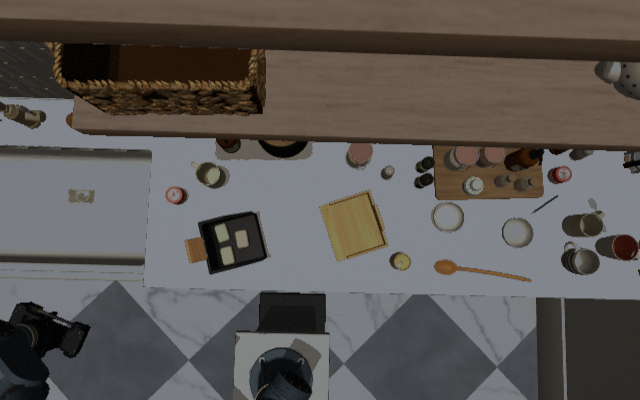

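The top view shows the tub at about (237,240) with its mouth facing right (world -y) and its handle at (196,250). The tray is at (353,225), with its grip board on the right.

```bash
cat > h.py <<'E'
from rig import get_obs, vision
import numpy as np, cv2
def ray(p,c,z):
    K=p["mtx"];T=p["T"]
    d=T[:3,:3]@np.array([(c[0]-K[0,2])/K[0,0],(c[1]-K[1,2])/K[1,1],1]);o=T[:3,3]
    return o+d*(z-o[2])/d[2]
def cloud(p,m=None):
    K=p["mtx"];T=p["T"];D=p["depth"]
    ok=D>0
    if m is not None: ok&=m
    r,c=np.nonzero(ok);d=D[r,c]
    X=np.c_[(c-K[0,2])/K[0,0]*d,(r-K[1,2])/K[1,1]*d,d]
    return X@T[:3,:3].T+T[:3,3]
E
python3 - <<'E'
from h import *
p=vision.camera("top")
Z=dict(tub_mouth=0,tub_handle=.1926,tray_edge=0,tray_grip=.06,tub=0,tray=0,soap_a=.06,soap_b=.06,soap_c=.06,mug=0,tin=0,shaker=0,bowl=0,pot=0,oats_jar=0)
for n,z in Z.items():
    for r in vision.spot_point(p,n)[:2]: print(n,round(r["p"],2),np.round(r["centre"],1),ray(p,r["centre"],z).round(4))
for n in ["tub","tray"]:
    r=vision.silhouettes(p,n)[0]; X=cloud(p,r["mask"]); np.save(n+"0.npy",X)
    print(n,r["p"],X.shape,X.min(0),X.max(0))
    for lo,hi in [(-.01,.003),(.003,.02),(.03,.05),(.05,.07),(.07,.09),(.09,.12),(.12,.16),(.16,.175),(.175,.24)]:
        s=X[(X[:,2]>lo)&(X[:,2]<=hi)]
        if len(s)>8: print(lo,hi,len(s),s[:,:2].mean(0).round(3),cv2.minAreaRect((s[:,:2]*1000).astype(np.float32)))
E
```

```text
tub_mouth 0.7 [261.7 232.6] [0.486  0.0839 0.    ]
tub_mouth 0.55 [223.4 233.5] [0.4791 0.2153 0.    ]
tub_handle 0.84 [191.5 248.7] [0.4308 0.2658 0.1926]
tub_handle 0.58 [212.8 174. ] [0.6553 0.2148 0.1926]
tray_edge 0.77 [327.4 232.4] [ 0.4931 -0.143   0.    ]
tray_grip 0.59 [377.5 216.5] [ 0.5497 -0.3059  0.06  ]
tray_grip 0.34 [227.8 254.8] [0.4097 0.1847 0.06  ]
tub 0.8 [238.2 243.6] [0.446  0.1629 0.    ]
tub 0.4 [381.3 219.5] [ 0.5432 -0.3295  0.    ]
tray 0.8 [353.2 223.3] [ 0.5271 -0.2318  0.    ]
soap_a 0.65 [223.1 233.9] [0.4775 0.2034 0.06  ]
soap_a 0.58 [227.5 254.1] [0.4119 0.1858 0.06  ]
soap_b 0.65 [223.1 233.9] [0.4775 0.2034 0.06  ]
soap_b 0.58 [227.5 254.1] [0.4119 0.1858 0.06  ]
soap_c 0.65 [223.1 233.9] [0.4775 0.2034 0.06  ]
soap_c 0.58 [227.5 254.1] [0.4119 0.1858 0.06  ]
mug 0.88 [209.2 175.9] [0.6779 0.2746 0.    ]
mug 0.69 [239.4 243. ] [0.4482 0.1589 0.    ]
tin 0.69 [398.7 258.4] [ 0.4106 -0.3915  0.    ]
shaker 0.67 [385.7 172.7] [ 0.7084 -0.3429  0.    ]
shaker 0.64 [190.9 251.9] [0.4132 0.323  0.    ]
bowl 0.65 [444.6 216.4] [ 0.5604 -0.5511  0.    ]
b
[... 1537 characters left out ...]
64017543 -0.1147548   0.08193139]
-0.01 0.003 694 [ 0.516 -0.226] ((522.7789306640625, -236.11392211914062), (205.68783569335938, 197.37722778320312), 18.622285842895508)
0.003 0.02 2102 [ 0.519 -0.226] ((519.9155883789062, -235.62680053710938), (199.43966674804688, 196.18373107910156), 18.18819808959961)
0.03 0.05 304 [ 0.531 -0.264] ((526.2097778320312, -245.958251953125), (200.23443603515625, 143.89456176757812), 19.11402702331543)
0.05 0.07 29 [ 0.548 -0.304] ((548.1466674804688, -304.1495666503906), (83.95783233642578, 1.6538466215133667), 19.97334098815918)
0.07 0.09 84 [ 0.549 -0.308] ((548.6752319335938, -308.7320556640625), (87.0950927734375, 10.344135284423828), 19.726871490478516)
```

```bash
cat >> h.py <<'E'
def proj(p,X):
    K=p["mtx"];T=p["T"];Y=(np.asarray(X,float)-T[:3,3])@T[:3,:3]
    return np.c_[Y[:,0]/Y[:,2]*K[0,0]+K[0,2],Y[:,1]/Y[:,2]*K[1,1]+K[1,2]]
def place(X,xy,yaw):
    c,s=np.cos(yaw),np.sin(yaw);R=np.array([[c,-s,0],[s,c,0],[0,0,1]])
    return np.asarray(X,float)@R.T+[xy[0],xy[1],0]
TUB=[[[80,-80,0],[80,80,0]],[[80,-80,0],[80,-80,98],[-80,-80,166],[-80,80,166],[80,80,98],[80,80,0]],[[80,-72,60],[80,72,60]],[[-76,-35,162],[-117,-35,211.6],[-117,35,211.6],[-76,35,162]]]
TRAY=[[[-90,-100,0],[-90,100,0]],[[-90,-100,5],[-90,100,5]],[[-55,-100,41],[90,-100,41],[90,100,41],[-55,100,41]],[[85,-45,77],[85,45,77]]]
def overlay(p,items,fn,box,k=5):
    im=cv2.resize(p["image"][:,:,::-1],None,fx=k,fy=k,interpolation=cv2.INTER_CUBIC)
    for L,xy,yaw in items:
        for l in L:
            q=(proj(p,place(np.array(l)/1000,xy,yaw))+.5)*k
            cv2.polylines(im,[q.round().astype(int)],False,(0,0,255),1)
    x0,y0,x1,y1=[k*b for b in box]
    cv2.imwrite(fn,im[y0:y1,x0:x1])
E
python3 - <<'E'
from h import *
from scipy.spatial.transform import Rotation as R
p=vision.camera("top")
overlay(p,[(TUB,(.459,.160),np.radians(-74)),(TRAY,(.5205,-.2283),np.radians(-70.6))],"pics/ov1.png",(165,185,405,275),3)
# fits: tub yaw/pos from rim
X=np.load("tub0.npy");s=X[(X[:,2]>.159)&(X[:,2]<.172)]
t=np.radians(-74);ux=np.array([np.cos(t),np.sin(t)]);uy=np.array([-ux[1],ux[0]])
print("rim back x,y ranges",np.percentile(s[:,:2]@ux,[1,50,99]),np.percentile(s[:,:2]@uy,[1,50,99]),"c",np.array([.459,.16])@ux,np.array([.459,.16])@uy)
o=get_obs();Rm=R.from_quat(o["tool_rot"]).as_matrix();print(o["position"],Rm.round(3))
E
```

```text
rim back x,y ranges [-0.10860713 -0.09140889 -0.01584447] [0.40186704 0.48916603 0.56438745] c -0.02728432503012841 0.4853210953664083
[0.2205957  0.58474836 0.22255949] [[-0.    -0.936  0.353]
 [ 0.     0.353  0.936]
 [-1.     0.    -0.   ]]
```

View pics/ov1.png

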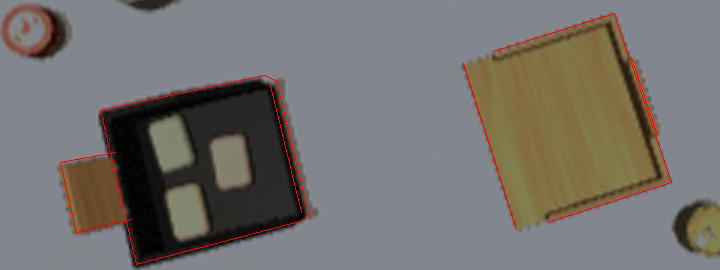

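The overlay agrees to within about 2 mm for both. I'm raising the arm and carrying it to the tray grip, turning -140° about z on the way.

step_arm(slide=[[0.1,-0.2,0.3],[0.2,-0.4,0.6],[0.3,-0.6,0.9],[0.4,-1,1]], turn=[[0,0,-0.022],[0,0,-0.044],[0,0,-0.066],[0,0,-0.088]], jaw=1)

```text
time: 1.45
position: [0.2625, 0.4869, 0.326]
tool_rot: [-0.225, 0.667, 0.228, 0.672]
ft_force: [1.2, -1.0, 0.9]
grip_width: 0.0874
```

step_arm(slide=[[0.2,-0.4,0],[0.4,-0.8,0.1],[0.6,-1,0.2]], turn=[[0,0,-0.022],[0,0,-0.044],[0,0,-0.066]])

```text
time: 1.75
position: [0.3202, 0.3818, 0.3428]
tool_rot: [-0.084, 0.703, 0.083, 0.702]
ft_force: [0.4, 0.3, -0.3]
grip_width: 0.0868
```

step_arm(slide=[[0.2,-0.4,0],[0.4,-0.8,0],[0.6,-1,0]], turn=[[0,0,-0.022],[0,0,-0.044],[0,0,-0.066]])

```text
time: 2.05
position: [0.3807, 0.2821, 0.3429]
tool_rot: [0.063, 0.704, -0.064, 0.704]
ft_force: [0.3, 1.2, -0.2]
grip_width: 0.087
```

step_arm(slide=[[0.2,-0.4,0],[0.4,-0.8,0],[0.6,-1,0]], turn=[[0,0,-0.022],[0,0,-0.044],[0,0,-0.066]])

```text
time: 2.35
position: [0.441, 0.1821, 0.3428]
tool_rot: [0.207, 0.676, -0.208, 0.676]
ft_force: [-0.5, 0.2, -0.2]
grip_width: 0.0869
```

step_arm(slide=[[0.2,-0.4,0],[0.4,-0.8,0],[0.6,-1,0]], turn=[[0,0,-0.022],[0,0,-0.044],[0,0,-0.066]])

```text
time: 2.65
position: [0.5012, 0.0819, 0.3427]
tool_rot: [0.342, 0.619, -0.342, 0.619]
ft_force: [-0.2, -0.3, 0.2]
grip_width: 0.0872
```

step_arm(slide=[[0,-0.4,0],[0.1,-0.8,0],[0.1,-1,0]], turn=[[0,0,-0.018],[0,0,-0.037],[0,0,-0.037]])

```text
time: 2.95
position: [0.5117, -0.0184, 0.3426]
tool_rot: [0.41, 0.575, -0.411, 0.576]
ft_force: [-0.4, 0.6, 0.1]
grip_width: 0.0869
```

step_arm(slide=[[0,-0.4,0],[0.1,-0.8,0],[0.1,-1,0]], turn=[[0,0,0],[0,0,0],[0,0,0]])

```text
time: 3.25
position: [0.5215, -0.1185, 0.3427]
tool_rot: [0.41, 0.575, -0.41, 0.577]
ft_force: [-0.7, 0.5, -0.6]
grip_width: 0.0869
```

step_arm(slide=[[0,-0.4,0],[0.1,-0.8,0],[0.1,-1,0]], turn=[[0,0,0],[0,0,0],[0,0,0]])

```text
time: 3.55
position: [0.5314, -0.2187, 0.3425]
tool_rot: [0.41, 0.576, -0.41, 0.577]
ft_force: [0.2, 0.5, 0.3]
grip_width: 0.0865
```

step_arm(slide=[[0.1,-0.4,0],[0.17,-0.9,-0.3],[0.17,-0.9,-0.7],[0.17,-0.9,-1],[0.17,-0.9,-1]], turn=[[0,0,0],[0,0,0],[0,0,0],[0,0,0],[0,0,0]])

```text
time: 4.05
position: [0.5445, -0.3037, 0.2373]
tool_rot: [0.41, 0.581, -0.409, 0.572]
ft_force: [0.3, 0.4, -0.9]
grip_width: 0.0867
```

```bash
python3 - <<'E'
from h import *
from scipy.spatial.transform import Rotation as R
o=get_obs();print(o["position"],o["q"]);print(R.from_quat(o["tool_rot"]).as_matrix().round(3), "want z",np.cos(np.radians(-70.6)),np.sin(np.radians(-70.6)))
p=vision.camera("side");cv2.imwrite("pics/s1.png",p["image"][:,:,::-1])
E
```

```text
[ 0.54452929 -0.30366425  0.23725885] [-6.87680544e-01  5.14953818e-01  1.41117611e+00 -3.28029418e-05
  1.22725852e+00  5.47654023e-01]
[[-0.009  0.944  0.329]
 [ 0.007  0.329 -0.944]
 [-1.    -0.006 -0.01 ]] want z 0.3321611318837034 -0.943222657947601
```

step_arm(slide=[[0,0,-0.3],[0,0,-0.6],[0,0,-0.9],[0,0,-1],[0,0,-1]], turn=[[0,0,0],[0,0,0],[0,0,0],[0,0,0],[0,0,0]])

```text
time: 4.6
position: [0.548, -0.3051, 0.1431]
tool_rot: [0.409, 0.577, -0.409, 0.577]
ft_force: [-0.5, -0.7, -0.7]
grip_width: 0.0871
```

```bash
python3 - <<'E'
from h import *
o=get_obs();print(o["position"])
p=vision.camera("side");cv2.imwrite("pics/s2.png",cv2.resize(p["image"][120:280,280:480,::-1],None,fx=4,fy=4)[:600])
E
```

```text
[ 0.54801047 -0.30509565  0.14305239]
```

View pics/s2.png

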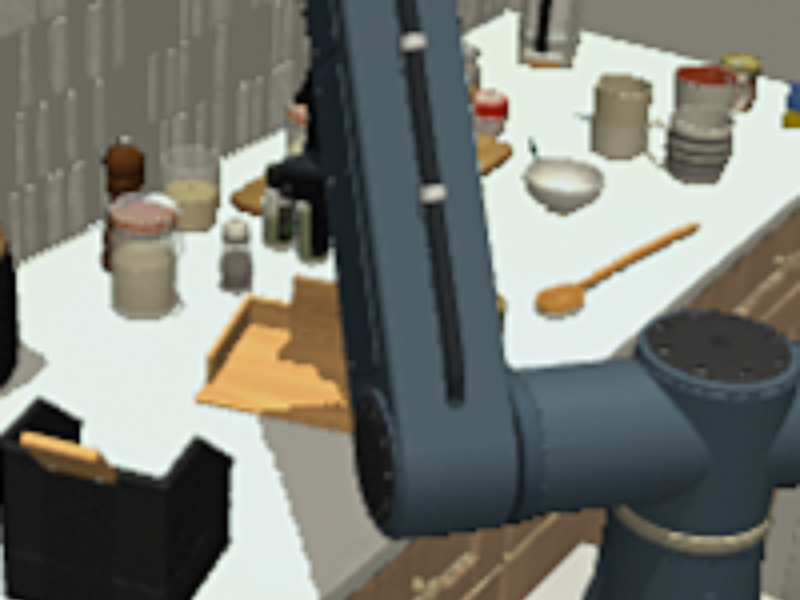

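The side view shows the tray clear with its board just behind the arm, and nothing is touched yet. I'm descending onto the grip board.

step_arm(slide=[[0.005,-0.035,-0.25],[0.005,-0.035,-0.5],[0.005,-0.035,-0.75],[0.005,-0.035,-0.97],[0.005,-0.035,-0.97],[0.005,-0.035,-0.97]], turn=[[0,0,0],[0,0,0],[0,0,0],[0,0,0],[0,0,0],[0,0,0]])

```text
time: 5.25
position: [0.5495, -0.3097, 0.0475]
tool_rot: [0.409, 0.576, -0.409, 0.578]
ft_force: [-0.2, -0.6, 0.8]
grip_width: 0.0872
```

step_arm(slide=[[0,0,0],[0,0,0],[0,0,0],[0,0,0],[0,0,0],[0,0,0],[0,0,0],[0,0,0]], turn=[[0,0,0],[0,0,0],[0,0,0],[0,0,0],[0,0,0],[0,0,0],[0,0,0],[0,0,0]], jaw=0, newtons=30)

```text
time: 6.05
position: [0.548, -0.3087, 0.0455]
tool_rot: [0.409, 0.577, -0.409, 0.577]
ft_force: [0.9, -0.4, -0.6]
grip_width: 0.0308
```

```bash
python3 - <<'E'
from h import *
o=get_obs();print(o["position"],o["ft_force"],o["grip_width"])
p=vision.camera("top")
overlay(p,[(TUB,(.458,.160),np.radians(-74)),(TRAY,(.5205,-.2283),np.radians(-70.6))],"pics/ov2.png",(165,185,405,275),3)
th=np.radians(-74);ux=np.array([np.cos(th),np.sin(th)])
m=np.array([.458,.160])+.08*ux
print("mouth",m,"grip goal",m+.178*ux)
r=vision.silhouettes(p,"tray")[0];X=cloud(p,r["mask"]);s=X[(X[:,2]>-.01)&(X[:,2]<.02)]
print(cv2.minAreaRect((s[:,:2]*1000).astype(np.float32)))
E
```

```text
[ 0.54803631 -0.30871338  0.04545368] [ 0.93951255 -0.39374598 -0.59749265] 0.030826969694715923
mouth [0.48005099 0.08309906] grip goal [ 0.52911444 -0.08800552]
((538.867431640625, -215.69696044921875), (148.72613525390625, 173.7978973388672), 16.462146759033203)
```

View pics/ov2.png

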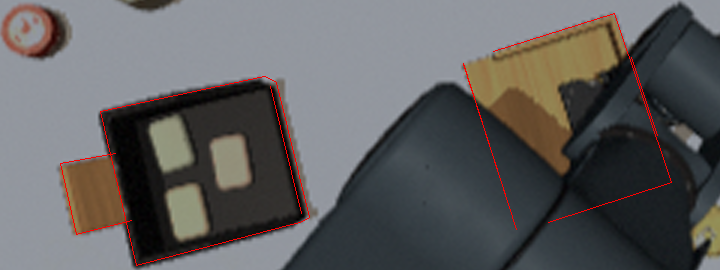

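The fingers are still closing at 31 mm, so I'm waiting.

step_arm(slide=[[0,0,0],[0,0,0],[0,0,0],[0,0,0],[0,0,0],[0,0,0]], turn=[[0,0,0],[0,0,0],[0,0,0],[0,0,0],[0,0,0],[0,0,0]])

```text
time: 6.75
position: [0.5482, -0.309, 0.0455]
tool_rot: [0.409, 0.577, -0.409, 0.577]
ft_force: [0.1, -2.3, -1.2]
grip_width: 0.0095
```

step_arm(slide=[[-0.01,0.15,0],[-0.03,0.35,0],[-0.05,0.55,0],[-0.07,0.75,0],[-0.08,0.95,0],[-0.09,1,0]], turn=[[0,0,-0.001],[0,0,-0.002],[0,0,-0.003],[0,0,-0.004],[0,0,-0.005],[0,0,-0.005]])

```text
time: 7.35
position: [0.5386, -0.2066, 0.0455]
tool_rot: [0.418, 0.571, -0.418, 0.57]
ft_force: [1.2, -2.1, -3.8]
grip_width: 0.0096
```

step_arm(slide=[[-0.02,0.2,0],[-0.04,0.4,0],[-0.06,0.6,0],[-0.08,0.8,0],[-0.09,1,0],[-0.09,1,0]], turn=[[0,0,-0.001],[0,0,-0.002],[0,0,-0.003],[0,0,-0.004],[0,0,-0.0045],[0,0,-0.0045]])

```text
time: 7.95
position: [0.5291, -0.1063, 0.0455]
tool_rot: [0.426, 0.566, -0.426, 0.563]
ft_force: [-1.9, 3.8, -0.6]
grip_width: 0.0096
```

```bash
python3 - <<'E'
from h import *
o=get_obs();print(o["position"],o["ft_force"],o["grip_width"])
th=np.radians(-74);ux=np.array([np.cos(th),np.sin(th)])
p=vision.camera("top");c=o["position"][:2]-.085*ux
overlay(p,[(TUB,(.458,.160),th),(TRAY,c,th)],"pics/ov3.png",(175,190,335,290),5)
p=vision.camera("side");cv2.imwrite("pics/s3.png",cv2.resize(p["image"][150:300,230:430,::-1],None,fx=4,fy=4))
E
```

```text
[ 0.52912452 -0.10627954  0.04550638] [-1.88081069  3.81548072 -0.64844772] 0.009555620919285704
```

View pics/ov3.png

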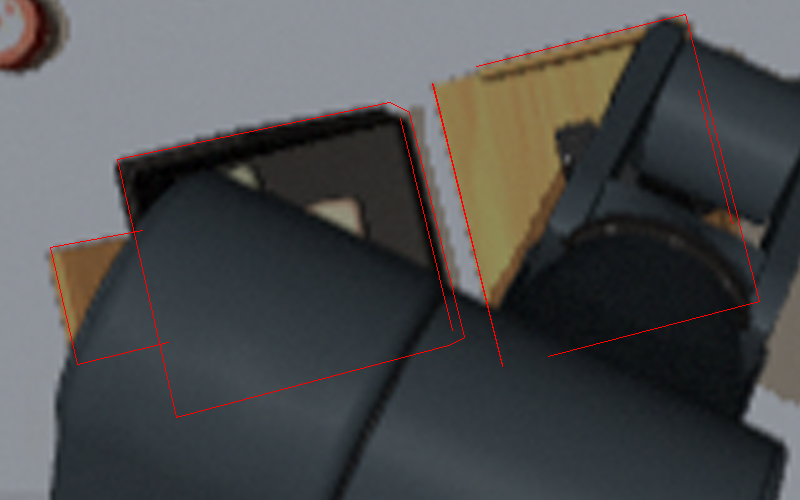

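View pics/s3.png

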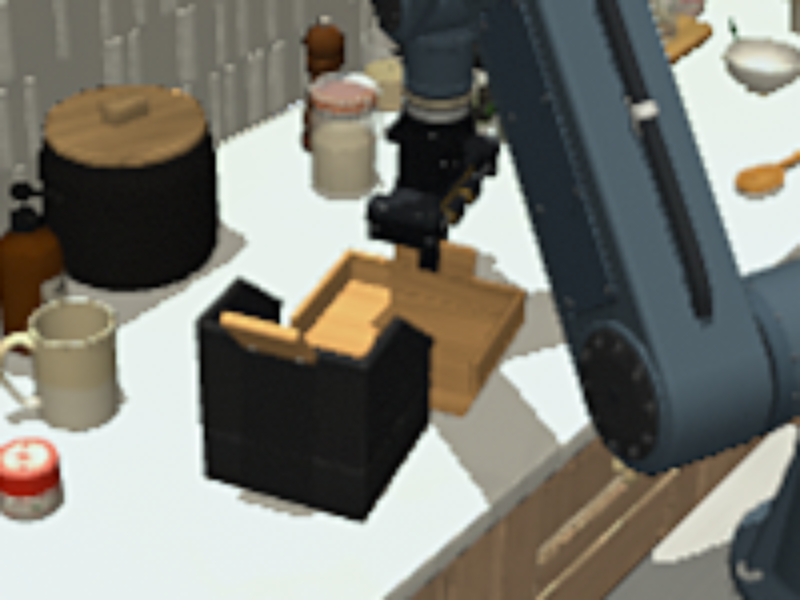

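The tray is square to the tub with about 18 mm of gap left. I'm closing it to about 4 mm.

step_arm(slide=[[0,0.05,0],[-0.01,0.1,0],[-0.02,0.15,0],[-0.02,0.165,0],[-0.02,0.165,0],[-0.02,0.165,0]], turn=[[0,0,0],[0,0,0],[0,0,0],[0,0,0],[0,0,0],[0,0,0]])

```text
time: 8.65
position: [0.5281, -0.0921, 0.0455]
tool_rot: [0.426, 0.564, -0.426, 0.564]
ft_force: [1.2, -1.0, -2.8]
grip_width: 0.0094
```

```bash
python3 - <<'E'
from h import *
o=get_obs();print(o["position"],o["ft_force"],o["grip_width"],o["q"])
th=np.radians(-74);ux=np.array([np.cos(th),np.sin(th)])
p=vision.camera("top");c=o["position"][:2]-.085*ux
overlay(p,[(TUB,(.457,.160),th),(TRAY,c,th)],"pics/ov4.png",(175,190,335,290),5)
E
```

```text
[ 0.52811441 -0.09211947  0.04547748] [ 1.19444143 -0.95689293 -2.83242454] 0.009420885839445095 [-3.81411930e-01  6.85370079e-01  1.79016731e+00  4.28858460e-04
  6.66188584e-01  9.12294982e-01]
```

View pics/ov4.png

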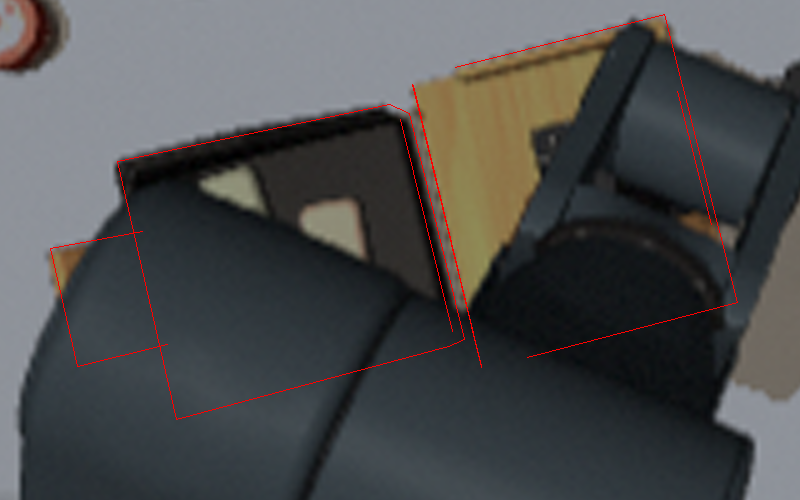

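step_arm(slide=[[0,0.02,0],[-0.01,0.04,0],[-0.01,0.04,0],[-0.01,0.04,0]], turn=[[0,0,0],[0,0,0],[0,0,0],[0,0,0]])

```text
time: 9.1
position: [0.5269, -0.0879, 0.0455]
tool_rot: [0.426, 0.564, -0.426, 0.564]
ft_force: [0.4, -0.7, -2.9]
grip_width: 0.0099
```

step_arm(slide=[[0,0,0],[0,0,0],[0,0,0],[0,0,0],[0,0,0],[0,0,0]], turn=[[0,0,0],[0,0,0],[0,0,0],[0,0,0],[0,0,0],[0,0,0]], jaw=0.6)

```text
time: 9.7
position: [0.5271, -0.0883, 0.0456]
tool_rot: [0.426, 0.564, -0.426, 0.564]
ft_force: [0.3, -0.9, -0.7]
grip_width: 0.0484
```

step_arm(slide=[[0,0,0.2],[0,0,0.5],[0,0,0.8],[0,0,1]], turn=[[0,0,0],[0,0,0],[0,0,0],[0,0,0]])

```text
time: 10.1
position: [0.5277, -0.0885, 0.1475]
tool_rot: [0.426, 0.563, -0.426, 0.565]
ft_force: [-0.8, -0.9, 0.4]
grip_width: 0.052
```

step_arm(slide=[[0,0,0.3],[0,0,0.6],[0,0,1],[0,0,1]], turn=[[0,0,0],[0,0,0],[0,0,0],[0,0,0]])

```text
time: 10.5
position: [0.5305, -0.0894, 0.2509]
tool_rot: [0.427, 0.56, -0.425, 0.568]
ft_force: [1.1, -0.6, 0.6]
grip_width: 0.052
```

step_arm(slide=[[0,0,0.4],[0,0,0.8],[0,0,1]], turn=[[0,0,0],[0,0,0],[0,0,0]], jaw=0.7)

```text
time: 10.8
position: [0.528, -0.0886, 0.3484]
tool_rot: [0.427, 0.563, -0.426, 0.566]
ft_force: [-0.2, -1.4, -0.2]
grip_width: 0.0598
```

```bash
cat > ik.py <<'E'
import numpy as np
from scipy.spatial.transform import Rotation as R
def Rz(a):return R.from_euler('z',a).as_matrix()
def Ry(a):return R.from_euler('y',a).as_matrix()
def fk(q):  # tool matrix guess
    M=Rz(q[0])@Ry(q[1]+q[2])@Rz(q[3])@Ry(q[4])@Rz(q[5])
    # M z axis = tool x ; find fixed perm
    return M
E
python3 - <<'E'
from h import *;from ik import *
o=get_obs();T=R.from_quat(o["tool_rot"]).as_matrix()
A=fk(o["q"]).T@T; print(A.round(3))
q0=np.array([0.5,0.5,1.4,0,1.1,0])
A=A.round()
# IK orientation for guess phi
th=np.radians(-74);ux=np.array([np.cos(th),np.sin(th),0]);uz=np.array([0,0,1.])
m=np.array([.479,.083,0])
for L in (.15,.25):
  for rock in (0,25,50):
    a=np.radians(rock);rx=np.cos(a)*ux-np.sin(a)*uz; rz=np.cos(a)*uz+np.sin(a)*ux
    H=m-.1817*rx+.1926*rz
    c,s=np.cos(np.radians(40)),np.sin(np.radians(40))
    tx=s*rx-c*rz
    for sg in (1,-1):
        tz=sg*(c*rx+s*rz); ty=np.cross(tz,tx)
        D=np.c_[tx,ty,tz]
        W=H-L*tx; q1=np.arctan2(W[1],W[0])-np.arcsin(.11/np.hypot(W[0],W[1]))
        for phi in (1.9,2.3):
            M=(Rz(q1)@Ry(phi)).T@D@A.T
            e=R.from_matrix(M).as_euler('ZYZ')
            print(L,rock,sg,phi,"H",H.round(3),"q1 %.2f"%q1,"q456",e.round(2))
E
```

```text
[[ 0.  0. -1.]
 [ 0.  1.  0.]
 [ 1. -0.  0.]]
0.15 0 1 1.9 H [0.429 0.258 0.193] q1 0.51 q456 [-0.68  1.46  1.96]
0.15 0 1 2.3 H [0.429 0.258 0.193] q1 0.51 q456 [-0.75  1.16  2.23]
0.15 0 -1 1.9 H [0.429 0.258 0.193] q1 0.51 q456 [-0.68  1.46 -1.19]
0.15 0 -1 2.3 H [0.429 0.258 0.193] q1 0.51 q456 [-0.75  1.16 -0.92]
0.15 25 1 1.9 H [0.456 0.163 0.251] q1 0.20 q456 [-0.28  1.23  1.58]
0.15 25 1 2.3 H [0.456 0.163 0.251] q1 0.20 q456 [-0.35  0.85  1.72]
0.15 25 -1 1.9 H [0.456 0.163 0.251] q1 0.20 q456 [-0.28  1.23 -1.56]
0.15 25 -1 2.3 H [0.456 0.163 0.251] q1 0.20 q456 [-0.35  0.85 -1.42]
0.15 50 1 1.9 H [0.487 0.053 0.263] q1 -0.17 q456 [0.16 1.32 1.08]
0.15 50 1 2.3 H [0.487 0.053 0.263] q1 -0.17 q456 [0.2  0.93 1.  ]
0.15 50 -1 1.9 H [0.487 0.053 0.263] q1 -0.17 q456 [ 0.16  1.32 -2.06]
0.15 50 -1 2.3 H [0.487 0.053 0.263] q1 -0.17 q456 [ 0.2   0.93 -2.14]
0.25 0 1 1.9 H [0.429 0.258 0.193] q1 0.62 q456 [-0.65  1.53  2.04]
0.25 0 1 2.3 H [0.429 0.258 0.193] q1 0.62 q456 [-0.7   1.21  2.3 ]
0.25 0 -1 1.9 H [0.429 0.258 0.193] q1 0.62 q456 [-0.65  1.53 -1.1 ]
0.25 0 -1 2.3 H [0.429 0.258 0.193] q1 0.62 q456 [-0.7   1.21 -0.85]
0.25 25 1 1.9 H [0.456 0.163 0.251] q1 0.25 q456 [-0.28  1.25  1.63]
0.25 25 1 2.3 H [0.456 0.163 0.251] q1 0.25 q456 [-0.35  0.86  1.77]
0.25 25 -1 1.9 H [0.456 0.163 0.251] q1 0.25 q456 [-0.28  1.25 -1.51]
0.25 25 -1 2.3 H [0.456 0.163 0.251] q1 0.25 q456 [-0.35  0.86 -1.37]
0.25 50 1 1.9 H [0.487 0.053 0.263] q1 -0.20 q456 [0.16 1.33 1.05]
0.25 50 1 2.3 H [0.487 0.053 0.263] q1 -0.20 q456 [0.19 0.93 0.97]
0.25 50 -1 1.9 H [0.487 0.053 0.263] q1 -0.20 q456 [ 0.16  1.33 -2.09]
0.25 50 -1 2.3 H [0.487 0.053 0.263] q1 -0.20 q456 [ 0.19  0.93 -2.17]
```

```bash
python3 - <<'E'
from h import *
o=get_obs();print(o["position"])
th=np.radians(-74);ux=np.array([np.cos(th),np.sin(th)])
p=vision.camera("top");c=np.array([.527,-.088])-.085*ux
overlay(p,[(TUB,(.457,.160),th),(TRAY,c,th)],"pics/ov5.png",(175,190,335,290),5)
for n,z in dict(tub_mouth=0,tub_handle=.1926,tub=0,tray_edge=0,tray=0).items():
    for r in vision.spot_point(p,n)[:1]: print(n,round(r["p"],2),ray(p,r["centre"],z).round(4))
r=vision.silhouettes(p,"tub")[0];X=cloud(p,r["mask"]);s=X[(X[:,2]>.178)&(X[:,2]<.23)];print(len(s),s.mean(0))
print(cv2.minAreaRect((s[:,:2]*1000).astype(np.float32)))
p2=vision.camera("side")
overlay(p2,[(TUB,(.457,.160),th),(TRAY,c,th)],"pics/ov5s.png",(260,160,400,280),5)
E
```

```text
[ 0.52803879 -0.0885506   0.34836726]
tub_mouth 0.62 [0.4824 0.0872 0.    ]
tub_handle 0.61 [0.429  0.2668 0.1926]
tub 0.89 [0.4562 0.1541 0.    ]
tray_edge 0.74 [0.4749 0.0851 0.    ]
tray 0.91 [ 0.4992 -0.0164  0.    ]
370 [0.42859066 0.25531027 0.19832535]
((463.9159851074219, 244.04759216308594), (62.386566162109375, 145.60800170898438), 72.87434387207031)
```

View pics/ov5.png

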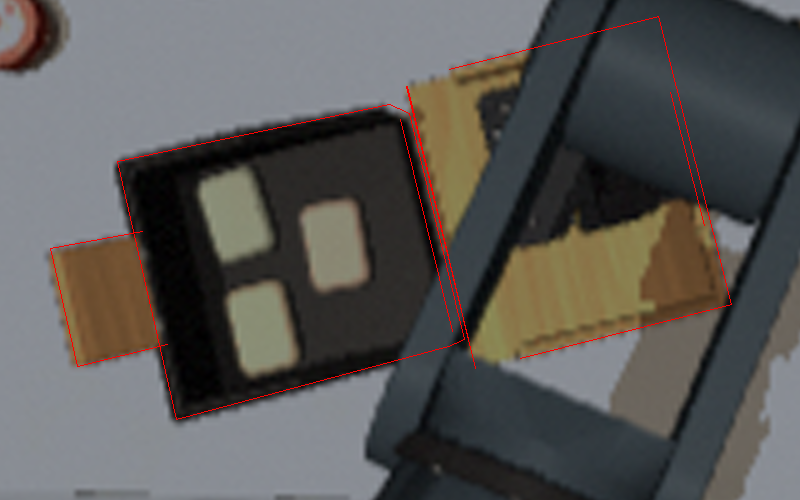

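View pics/ov5s.png

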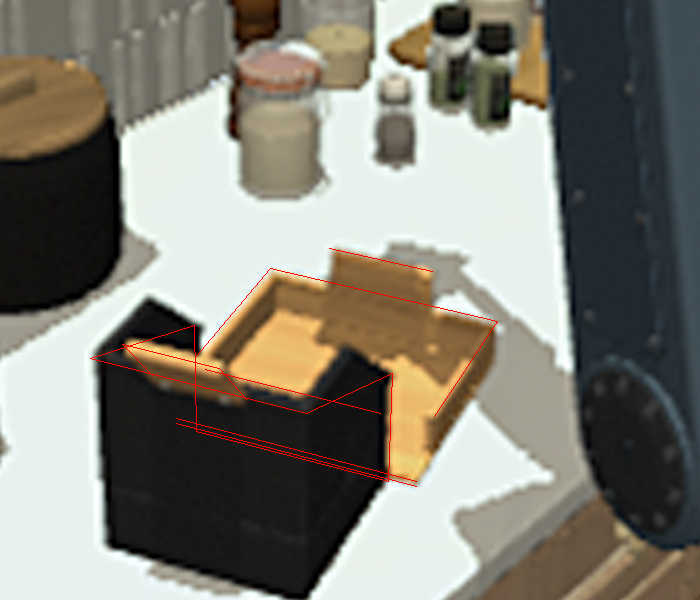

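```bash
python3 - <<'E'
from h import *
th=np.radians(-74);ux=np.array([np.cos(th),np.sin(th)]);uy=np.array([-ux[1],ux[0]])
p=vision.camera("top")
r=vision.silhouettes(p,"tub")[0];X=cloud(p,r["mask"]);d=X[:,:2]-[.457,.160]
x=d@ux;y=d@uy;z=X[:,2]
k=(x<-.088)&(x>-.116)&(abs(y)<.03)&(z>.16)
n=(x+.1017)*.766+(z-.1926)*.643; l=-(x+.1017)*.643+(z-.1926)*.766
print(k.sum(),np.percentile(n[k],[10,50,90]),np.percentile(l[k],[1,99]))
k2=(x<-.085)&(z>.16);print(np.percentile(y[k2],[2,50,98]))
print(np.polyfit(x[k],z[k],1))
from scipy.spatial.transform import Rotation as R
o=get_obs();print(o["position"],R.from_quat(o["tool_rot"]).as_matrix().round(3))
E
```

```text
248 [0.00343366 0.00567536 0.00845245] [-0.01433943  0.02515797]
[-0.02928575  0.00193383  0.03271692]
[-1.07705036  0.09203168]
[ 0.5265886  -0.08806642  0.34419135] [[-0.003  0.962  0.273]
 [ 0.001  0.273 -0.962]
 [-1.    -0.002 -0.002]]
```

Everything agrees: the tab plane fits to 0.3 mm, and the tray edge is about 3 mm from the mouth. I'm moving to the pre-grasp behind the handle with a 40° tilt.

step_arm(slide=[[-0.1,0.33,0],[-0.2,0.66,0],[-0.28,1,0]], turn=[[-0.018,-0.005,0],[-0.036,-0.01,0],[-0.053,-0.015,0]])

```text
time: 11.6
position: [0.4987, 0.0119, 0.3455]
tool_rot: [0.346, 0.457, -0.494, 0.654]
ft_force: [0.2, 0.3, 0.4]
grip_width: 0.0612
```

step_arm(slide=[[-0.1,0.33,0],[-0.2,0.66,0],[-0.28,1,0]], turn=[[-0.018,-0.005,0],[-0.036,-0.01,0],[-0.054,-0.016,0]])

```text
time: 11.9
position: [0.4707, 0.1132, 0.3461]
tool_rot: [0.255, 0.333, -0.546, 0.725]
ft_force: [1.3, -0.5, -0.1]
grip_width: 0.0607
```

step_arm(slide=[[-0.1,0.33,0],[-0.2,0.66,0],[-0.28,1,0]], turn=[[0,0,0],[0,0,0],[0,0,0]])

```text
time: 12.2
position: [0.442, 0.2135, 0.3447]
tool_rot: [0.254, 0.336, -0.546, 0.724]
ft_force: [1.4, -0.3, 0.2]
grip_width: 0.061
```

step_arm(slide=[[-0.1,0.33,0],[-0.2,0.66,-0.1],[-0.24,0.83,-0.4],[-0.24,0.83,-0.7],[-0.24,0.83,-0.7]], turn=[[0,0,0],[0,0,0],[0,0,0],[0,0,0],[0,0,0]])

```text
time: 12.7
position: [0.4169, 0.294, 0.2714]
tool_rot: [0.251, 0.337, -0.547, 0.724]
ft_force: [-0.5, -0.7, 0.2]
grip_width: 0.0609
```

```bash
cat > t.py <<'E'
from h import *
from scipy.spatial.transform import Rotation as R
th=np.radians(-74);ux=np.array([np.cos(th),np.sin(th),0]);uz=np.array([0,0,1.]);uy=np.cross(uz,ux)
C=np.array([.457,.160,0])
s,c=np.sin(np.radians(40)),np.cos(np.radians(40))
tx=s*ux-c*uz;tz=c*ux+s*uz;ty=np.cross(tz,tx);D=np.c_[tx,ty,tz]
H=C-.1017*ux+.1926*uz
G=H+.019*tx
if __name__=="__main__":
    o=get_obs();P=o["position"];M=R.from_quat(o["tool_rot"]).as_matrix()
    print(P,"q",o["q"].round(2),"to goal",(G-P).round(4),"in tool",(D.T@(G-P)).round(4),"rot/2pi",(R.from_matrix(D@M.T).as_rotvec()/2/np.pi).round(4),o["grip_width"],o["ft_force"])
E
python3 t.py
```

```text
[0.41689098 0.29403036 0.27142908] q [ 0.74  0.53  1.51 -0.62  1.49  2.21] to goal [ 0.0154 -0.048  -0.0934] in tool [ 0.1039  0.0016 -0.0214] rot/2pi [ 0.001  -0.0007  0.0001] 0.0608754899263986 [-0.51588171 -0.71460343  0.19526176]
```

step_arm(slide=[[-0.02,0.1,-0.07],[-0.045,0.158,-0.138],[-0.045,0.158,-0.138],[0.005,0,-0.34],[0.055,-0.16,-0.54],[0.055,-0.16,-0.54],[0.055,-0.16,-0.54]], turn=[[0,0,0],[0.001,-0.001,0],[0.001,-0.001,0],[0.001,-0.001,0],[0.001,-0.001,0],[0.001,-0.001,0],[0.001,-0.001,0]])

```text
time: 13.4
position: [0.425, 0.2788, 0.2225]
tool_rot: [0.26, 0.335, -0.544, 0.724]
ft_force: [0.4, -0.5, -0.1]
grip_width: 0.0611
```

```bash
python3 t.py; python3 - <<'E'
from t import *
p=vision.camera("side");cv2.imwrite("pics/s6.png",cv2.resize(p["image"][120:280,230:430,::-1],None,fx=4,fy=4)[:600])
E
```

```text
[0.42502439 0.27882969 0.22245984] q [ 0.71  0.57  1.58 -0.64  1.37  2.27] to goal [ 0.0073 -0.0328 -0.0444] in tool [ 0.0556 -0.002  -0.0028] rot/2pi [-0.001   0.0018  0.0004] 0.06110747556989441 [ 0.41801206 -0.52784044 -0.07619489]
```

View pics/s6.png

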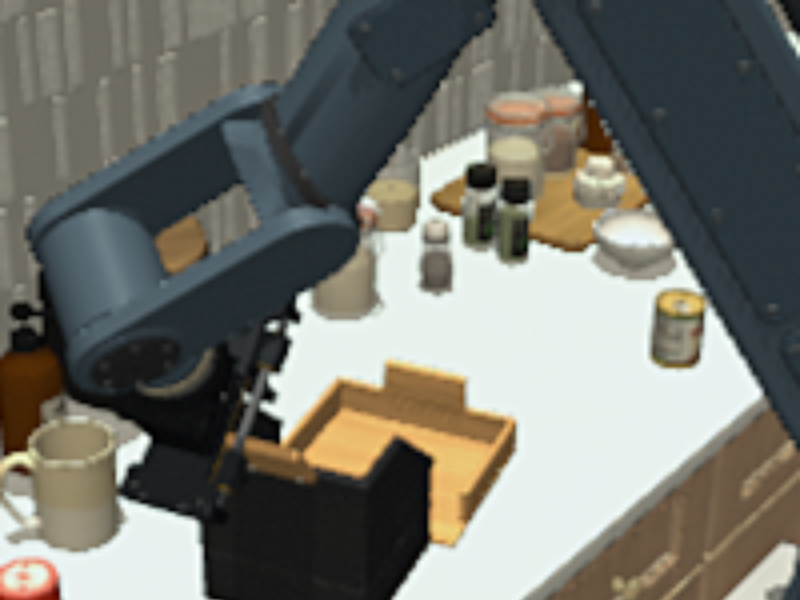

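The fingers straddle the tab at (250,450) in the crop. I'm advancing and closing.

step_arm(slide=[[0.03,-0.11,-0.15],[0.05,-0.22,-0.3],[0.073,-0.328,-0.444],[0.073,-0.328,-0.444],[0.073,-0.328,-0.444]], turn=[[0,0,0],[0,0.001,0],[-0.001,0.0018,0],[-0.001,0.0018,0],[-0.001,0.0018,0]])

```text
time: 13.95
position: [0.4325, 0.247, 0.1781]
tool_rot: [0.255, 0.337, -0.546, 0.723]
ft_force: [0.7, 0.2, 0.8]
grip_width: 0.0607
```

step_arm(slide=[[0,0,0],[0,0,0],[0,0,0],[0,0,0],[0,0,0],[0,0,0],[0,0,0],[0,0,0],[0,0,0],[0,0,0]], turn=[[0,0,0],[0,0,0],[0,0,0],[0,0,0],[0,0,0],[0,0,0],[0,0,0],[0,0,0],[0,0,0],[0,0,0]], jaw=0, newtons=50)

```text
time: 14.95
position: [0.432, 0.2454, 0.1776]
tool_rot: [0.254, 0.337, -0.547, 0.723]
ft_force: [1.0, -2.6, 4.1]
grip_width: 0.0121
```

```bash
python3 t.py
```

```text
[0.43203469 0.24538487 0.17760017] q [ 0.66  0.62  1.66 -0.68  1.25  2.3 ] to goal [0.0003 0.0006 0.0004] in tool [-0.0007  0.0005 -0.0001] rot/2pi [ 0.0003 -0.0001  0.0003] 0.012083336337384102 [ 0.97410851 -2.59590585  4.07879243]
```

```bash
cat > arc.py <<'E'
from t import *
import sys
X0,Z0=-.1695,.178
def pos(a): a=np.radians(a);return (np.cos(a)*X0+np.sin(a)*Z0)*ux+(-np.sin(a)*X0+np.cos(a)*Z0)*uz
def rows(a0,al):
    S=[((pos(a)-pos(a0))*10).round(3).tolist() for a in al];T=[((a-a0)/360*uy).round(4).tolist() for a in al]
    print(a0,"slide",S,"\nturn",T)
if __name__=="__main__":
    rows(0,np.arange(1,12.1,1));rows(0,[2,4,6,8,10,12,14,16,18,20,20,20]);rows(20,[22,24,26,28,30,32,34,35,36,37,38,38]);rows(38,[39,40,41,42,43,44,45,46,48,50,52,52])
E
python3 arc.py
```

```text
0 slide [[0.009, -0.03, 0.029], [0.017, -0.061, 0.058], [0.026, -0.092, 0.086], [0.035, -0.123, 0.114], [0.045, -0.155, 0.141], [0.054, -0.188, 0.167], [0.063, -0.221, 0.193], [0.073, -0.254, 0.219], [0.083, -0.288, 0.243], [0.092, -0.322, 0.267], [0.102, -0.356, 0.291], [0.112, -0.391, 0.314]] 
turn [[0.0027, 0.0008, -0.0], [0.0053, 0.0015, -0.0], [0.008, 0.0023, -0.0], [0.0107, 0.0031, -0.0], [0.0134, 0.0038, -0.0], [0.016, 0.0046, -0.0], [0.0187, 0.0054, -0.0], [0.0214, 0.0061, -0.0], [0.024, 0.0069, -0.0], [0.0267, 0.0077, -0.0], [0.0294, 0.0084, -0.0], [0.032, 0.0092, -0.0]]
0 slide [[0.017, -0.061, 0.058], [0.035, -0.123, 0.114], [0.054, -0.188, 0.167], [0.073, -0.254, 0.219], [0.092, -0.322, 0.267], [0.112, -0.391, 0.314], [0.133, -0.462, 0.357], [0.153, -0.535, 0.398], [0.174, -0.608, 0.437], [0.196, -0.683, 0.472], [0.196, -0.683, 0.472], [0.196, -0.683, 0.472]] 
turn [[0.0053, 0.0015, -0.0], [0.0107, 0.0031, -0.0], [0.016, 0.0046, -0.0], [0.0214, 0.0061, -0.0], [0.0267, 0.0077, -0.0], [0.032, 0.0092, -0.0], [0.0374, 0.0107, -0.0], [0.0427, 0.0123, -0.0], [0.0481, 0.0138, -0
[... 555 characters left out ...]
0.0115, -0.0], [0.0427, 0.0123, -0.0], [0.0454, 0.013, -0.0], [0.0481, 0.0138, -0.0], [0.0481, 0.0138, -0.0]]
38 slide [[0.012, -0.041, 0.004], [0.024, -0.082, 0.007], [0.035, -0.123, 0.009], [0.047, -0.165, 0.011], [0.059, -0.206, 0.012], [0.071, -0.247, 0.012], [0.083, -0.288, 0.011], [0.094, -0.33, 0.01], [0.118, -0.412, 0.004], [0.142, -0.494, -0.004], [0.165, -0.576, -0.015], [0.165, -0.576, -0.015]] 
turn [[0.0027, 0.0008, -0.0], [0.0053, 0.0015, -0.0], [0.008, 0.0023, -0.0], [0.0107, 0.0031, -0.0], [0.0134, 0.0038, -0.0], [0.016, 0.0046, -0.0], [0.0187, 0.0054, -0.0], [0.0214, 0.0061, -0.0], [0.0267, 0.0077, -0.0], [0.032, 0.0092, -0.0], [0.0374, 0.0107, -0.0], [0.0374, 0.0107, -0.0]]
```

The grasp is firm at 12.1 mm. First I'm rocking it 12° as a test.

step_arm(slide=[[0.009,-0.03,0.029],[0.017,-0.061,0.058],[0.026,-0.092,0.086],[0.035,-0.123,0.114],[0.045,-0.155,0.141],[0.054,-0.188,0.167],[0.063,-0.221,0.193],[0.073,-0.254,0.219],[0.083,-0.288,0.243],[0.092,-0.322,0.267],[0.102,-0.356,0.291],[0.112,-0.391,0.314]], turn=[[0.0027,0.0008,0],[0.0053,0.0015,0],[0.008,0.0023,0],[0.0107,0.0031,0],[0.0134,0.0038,0],[0.016,0.0046,0],[0.0187,0.0054,0],[0.0214,0.0061,0],[0.024,0.0069,0],[0.0267,0.0077,0],[0.0294,0.0084,0],[0.032,0.0092,0]])

```text
time: 16.15
position: [0.4431, 0.2066, 0.2086]
tool_rot: [0.31, 0.412, -0.517, 0.684]
ft_force: [0.6, -0.5, -5.3]
grip_width: 0.012
```

```bash
python3 - <<'E'
from arc import *
o=get_obs();print(o["ft_force"],o["moment"],o["position"],(o["position"]-np.array([.4320,.2454,.1776])).round(4),(pos(12)-pos(0)).round(4),o["grip_width"])
p=vision.camera("side");cv2.imwrite("pics/s7.png",cv2.resize(p["image"][150:300,230:430,::-1],None,fx=4,fy=4))
rows(12,[14,16,18,20,22,24,26,28,30,31,32,32])
rows(32,[33,34,35,36,37,38,39,40,41,42,42,42])
E
```

```text
[ 0.63659495 -0.48568408 -5.31586884] [0.10187678 0.01556696 0.02495763] [0.443084   0.2065705  0.20857108] [ 0.0111 -0.0388  0.031 ] [ 0.0112 -0.0391  0.0314] 0.01197906651598131
12 slide [[0.02, -0.071, 0.044], [0.041, -0.143, 0.085], [0.062, -0.217, 0.123], [0.084, -0.292, 0.159], [0.106, -0.368, 0.192], [0.128, -0.445, 0.222], [0.15, -0.524, 0.249], [0.173, -0.603, 0.274], [0.196, -0.682, 0.296], [0.207, -0.723, 0.305], [0.219, -0.763, 0.314], [0.219, -0.763, 0.314]] 
turn [[0.0053, 0.0015, -0.0], [0.0107, 0.0031, -0.0], [0.016, 0.0046, -0.0], [0.0214, 0.0061, -0.0], [0.0267, 0.0077, -0.0], [0.032, 0.0092, -0.0], [0.0374, 0.0107, -0.0], [0.0427, 0.0123, -0.0], [0.0481, 0.0138, -0.0], [0.0507, 0.0145, -0.0], [0.0534, 0.0153, -0.0], [0.0534, 0.0153, -0.0]]
32 slide [[0.012, -0.04, 0.008], [0.023, -0.081, 0.016], [0.035, -0.122, 0.023], [0.047, -0.163, 0.029], [0.058, -0.204, 0.034], [0.07, -0.245, 0.038], [0.082, -0.286, 0.042], [0.094, -0.327, 0.045], [0.105, -0.368, 0.048], [0.117, -0.409, 0.049], [0.117, -0.409, 0.049], [0.117, -0.409, 0.049]] 
turn [[0.0027, 0.0008, -0.0], [0.0053, 0.0015, -0.0], [0.008, 0.0023, -0.0], [0.0107, 0.0031, -0.0], [0.0134, 0.0038, -0.0], [0.016, 0.0046, -0.0], [0.0187, 0.0054, -0.0], [0.0214, 0.0061, -0.0], [0.024, 0.0069, -0.0], [0.0267, 0.0077, -0.0], [0.0267, 0.0077, -0.0], [0.0267, 0.0077, -0.0]]
```

View pics/s7.png

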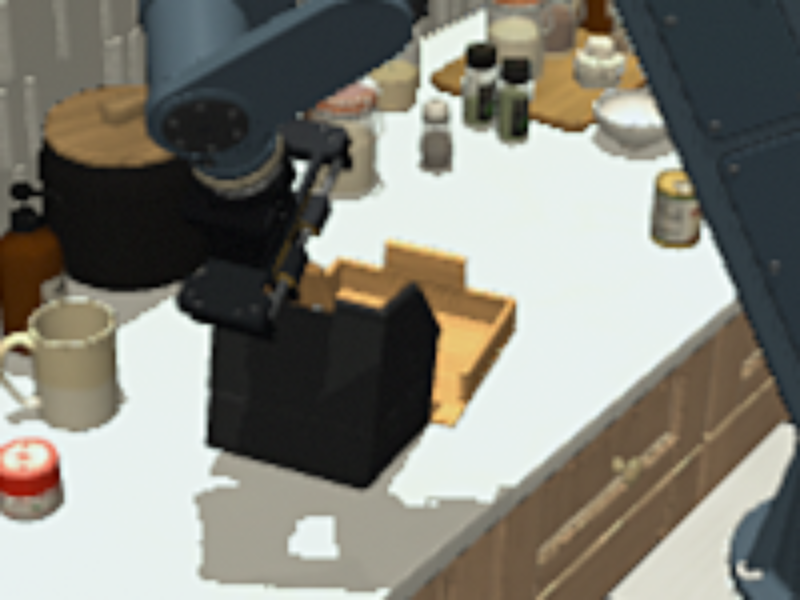

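The tub is tilting about its front edge and the force is only 5 N. I'm carrying on to 32°.

step_arm(slide=[[0.02,-0.071,0.044],[0.041,-0.143,0.085],[0.062,-0.217,0.123],[0.084,-0.292,0.159],[0.106,-0.368,0.192],[0.128,-0.445,0.222],[0.15,-0.524,0.249],[0.173,-0.603,0.274],[0.196,-0.682,0.296],[0.207,-0.723,0.305],[0.219,-0.763,0.314],[0.219,-0.763,0.314]], turn=[[0.0053,0.0015,0],[0.0107,0.0031,0],[0.016,0.0046,0],[0.0214,0.0061,0],[0.0267,0.0077,0],[0.032,0.0092,0],[0.0374,0.0107,0],[0.0427,0.0123,0],[0.0481,0.0138,0],[0.0507,0.0145,0],[0.0534,0.0153,0],[0.0534,0.0153,0]])

```text
time: 17.4
position: [0.4649, 0.1306, 0.2401]
tool_rot: [0.395, 0.524, -0.455, 0.601]
ft_force: [-0.1, 2.9, -1.8]
grip_width: 0.0117
```

```bash
python3 - <<'E'
from arc import *
o=get_obs();print(o["ft_force"],(o["position"]-np.array([.4320,.2454,.1776])-pos(32)+pos(0)).round(4),o["grip_width"])
p=vision.camera("side");a=cv2.resize(p["image"][170:280,250:400,::-1],None,fx=4,fy=4)
p=vision.camera("top");cv2.imwrite("pics/t8.png",cv2.resize(p["image"][180:290,190:340,::-1],None,fx=4,fy=4));cv2.imwrite("pics/s8.png",a)
E
```

```text
[-0.14884212  2.86110845 -1.80325113] [-0.0002  0.0006 -0.0003] 0.01174563215905961
```

View pics/s8.png

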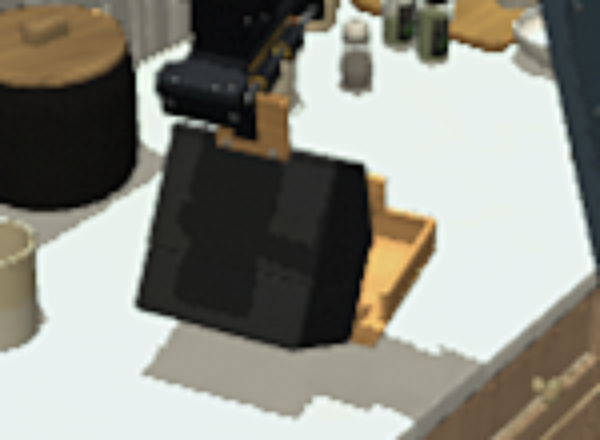

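View pics/t8.png

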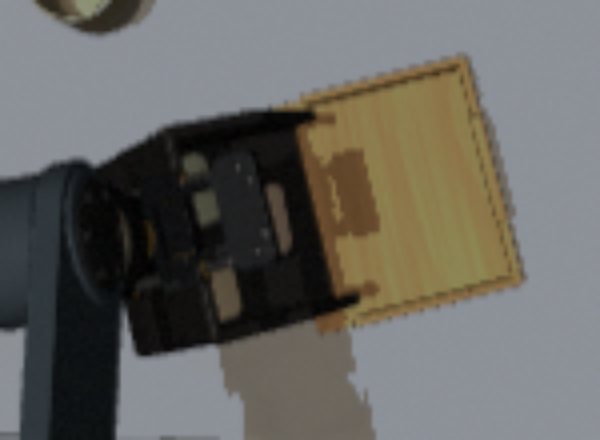

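The tub is at 32° with its bars still in place, and the tray is square in front of it. I'm going slowly to 42°.

step_arm(slide=[[0.012,-0.04,0.008],[0.023,-0.081,0.016],[0.035,-0.122,0.023],[0.047,-0.163,0.029],[0.058,-0.204,0.034],[0.07,-0.245,0.038],[0.082,-0.286,0.042],[0.094,-0.327,0.045],[0.105,-0.368,0.048],[0.117,-0.409,0.049],[0.117,-0.409,0.049],[0.117,-0.409,0.049]], turn=[[0.0027,0.0008,0],[0.0053,0.0015,0],[0.008,0.0023,0],[0.0107,0.0031,0],[0.0134,0.0038,0],[0.016,0.0046,0],[0.0187,0.0054,0],[0.0214,0.0061,0],[0.024,0.0069,0],[0.0267,0.0077,0],[0.0267,0.0077,0],[0.0267,0.0077,0]])

```text
time: 18.7
position: [0.4766, 0.0899, 0.2451]
tool_rot: [0.433, 0.575, -0.419, 0.554]
ft_force: [-1.7, 5.1, 4.0]
grip_width: 0.012
```

```bash
python3 - <<'E'
from arc import *
o=get_obs();print(o["ft_force"],(o["position"]-np.array([.4320,.2454,.1776])-pos(42)+pos(0)).round(4),o["grip_width"],o["q"].round(2))
p=vision.camera("top");cv2.imwrite("pics/t9.png",cv2.resize(p["image"][180:290,190:340,::-1],None,fx=4,fy=4))
rows(42,[43,44,45,46,47,48,49,50,51,52,52,52])
E
```

```text
[-1.74077466  5.14217356  4.0121766 ] [-0.0002  0.0008 -0.0002] 0.011962781313591757 [-0.07  0.31  1.74  0.04  1.1   1.21]
42 slide [[0.012, -0.041, 0.001], [0.024, -0.082, 0.001], [0.035, -0.124, 0.0], [0.047, -0.165, -0.001], [0.059, -0.206, -0.003], [0.071, -0.247, -0.006], [0.083, -0.288, -0.01], [0.094, -0.329, -0.014], [0.106, -0.37, -0.02], [0.118, -0.411, -0.025], [0.118, -0.411, -0.025], [0.118, -0.411, -0.025]] 
turn [[0.0027, 0.0008, -0.0], [0.0053, 0.0015, -0.0], [0.008, 0.0023, -0.0], [0.0107, 0.0031, -0.0], [0.0134, 0.0038, -0.0], [0.016, 0.0046, -0.0], [0.0187, 0.0054, -0.0], [0.0214, 0.0061, -0.0], [0.024, 0.0069, -0.0], [0.0267, 0.0077, -0.0], [0.0267, 0.0077, -0.0], [0.0267, 0.0077, -0.0]]
```

View pics/t9.png

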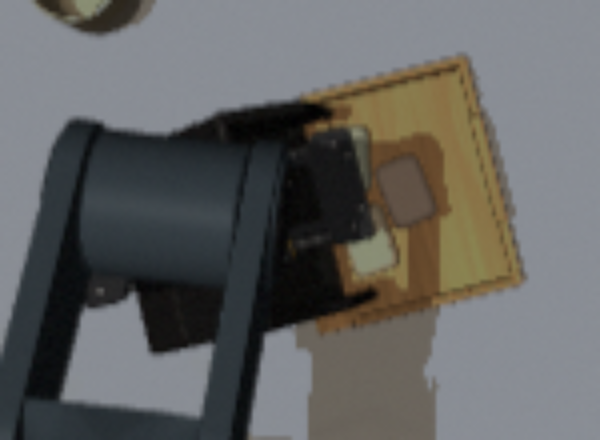

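The bars have slid out: pink is at (408,190), and the other two are at about (357,150) and (370,250) near the lip. I'm going on to 52° to clear them.

step_arm(slide=[[0.012,-0.041,0.001],[0.024,-0.082,0.001],[0.035,-0.124,0],[0.047,-0.165,-0.001],[0.059,-0.206,-0.003],[0.071,-0.247,-0.006],[0.083,-0.288,-0.01],[0.094,-0.329,-0.014],[0.106,-0.37,-0.02],[0.118,-0.411,-0.025],[0.118,-0.411,-0.025],[0.118,-0.411,-0.025]], turn=[[0.0027,0.0008,0],[0.0053,0.0015,0],[0.008,0.0023,0],[0.0107,0.0031,0],[0.0134,0.0038,0],[0.016,0.0046,0],[0.0187,0.0054,0],[0.0214,0.0061,0],[0.024,0.0069,0],[0.0267,0.0077,0],[0.0267,0.0077,0],[0.0267,0.0077,0]])

```text
time: 19.95
position: [0.4882, 0.0488, 0.2429]
tool_rot: [0.468, 0.622, -0.379, 0.501]
ft_force: [-0.3, 5.0, 6.0]
grip_width: 0.012
```

```bash
python3 - <<'E'
from arc import *
o=get_obs();print(o["ft_force"],(o["position"]-np.array([.4320,.2454,.1776])-pos(52)+pos(0)).round(4),o["grip_width"],o["q"].round(2))
p=vision.camera("top");cv2.imwrite("pics/t10.png",cv2.resize(p["image"][180:290,190:340,::-1],None,fx=4,fy=4))
e=ray(p,[0,0],0)
for r in vision.silhouettes(p,"soap_a"):
    X=cloud(p,r["mask"]); 
    if len(X)>5: print(round(r["p"],2),np.round(r["centre"]),len(X),np.median(X,0).round(3),X[:,2].min().round(3),X[:,2].max().round(3),"tray x",((np.median(X,0)-[.527,-.088,0])@ux+.085).round(3))
p=vision.camera("side");cv2.imwrite("pics/s10.png",cv2.resize(p["image"][170:280,260:410,::-1],None,fx=4,fy=4))
E
```

```text
[-0.28874078  5.03208416  6.03448566] [-0.0004  0.0009  0.0001] 0.011990184348790641 [-0.25  0.35  1.71  0.2   1.2   0.97]
0.55 [280. 243.] 55 [0.449 0.014 0.026] 0.022 0.032 tray x -0.034
```

View pics/t10.png

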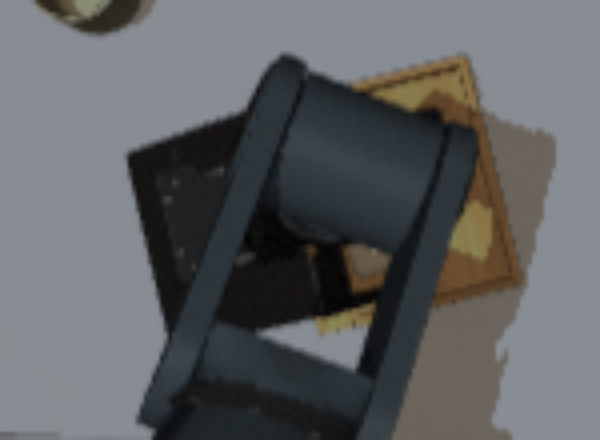

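View pics/s10.png

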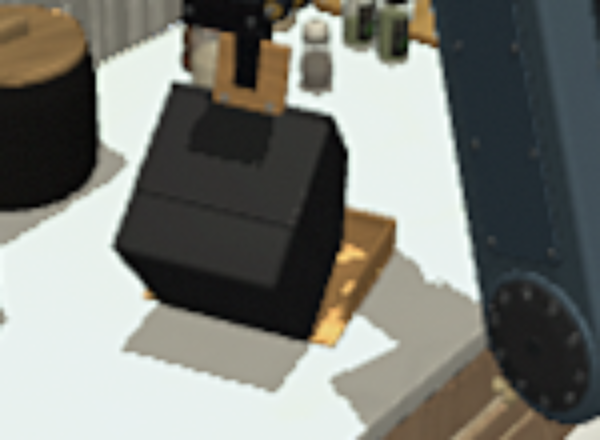

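The visible bar's top is at z≈0.026, so it lies flat in the tray, and forces are low. I'm rocking back along the same arc.

```bash
python3 - <<'E'
from arc import *
rows(52,[50,48,46,44,42,40,38,36,34,32,30,30]);rows(30,[28,26,24,22,20,18,16,14,12,11,10,10]);rows(10,[9,8,7,6,5,4,3,2,1,0.5,0,0])
E
```

```text
52 slide [[-0.023, 0.082, 0.011], [-0.047, 0.164, 0.019], [-0.071, 0.246, 0.024], [-0.094, 0.329, 0.026], [-0.118, 0.411, 0.025], [-0.142, 0.494, 0.022], [-0.165, 0.576, 0.015], [-0.189, 0.658, 0.005], [-0.212, 0.739, -0.008], [-0.235, 0.82, -0.024], [-0.258, 0.901, -0.043], [-0.258, 0.901, -0.043]] 
turn [[-0.0053, -0.0015, 0.0], [-0.0107, -0.0031, 0.0], [-0.016, -0.0046, 0.0], [-0.0214, -0.0061, 0.0], [-0.0267, -0.0077, 0.0], [-0.032, -0.0092, 0.0], [-0.0374, -0.0107, 0.0], [-0.0427, -0.0123, 0.0], [-0.0481, -0.0138, 0.0], [-0.0534, -0.0153, 0.0], [-0.0587, -0.0168, 0.0], [-0.0587, -0.0168, 0.0]]
30 slide [[-0.023, 0.08, -0.022], [-0.046, 0.159, -0.046], [-0.068, 0.237, -0.073], [-0.09, 0.314, -0.104], [-0.112, 0.39, -0.137], [-0.133, 0.465, -0.172], [-0.155, 0.539, -0.211], [-0.175, 0.611, -0.252], [-0.196, 0.682, -0.296], [-0.206, 0.717, -0.318], [-0.216, 0.752, -0.342], [-0.216, 0.752, -0.342]] 
turn [[-0.0053, -0.0015, 0.0], [-0.0107, -0.0031, 0.0], [-0.016, -0.0046, 0.0], [-0.0214, -0.0061, 0.0], [-0.0267, -0.0077, 0.0], [-0.032, -0.0092, 0.0], [-0.0374, -0.0107, 0.0], [-0.0427, -0.0123, 0.0], [-0.0481, -0.0138, 0.0], [-0.0507, -0.0145, 0.0], [-0.0534, -0.0153, 0.0], [-0.0534, -0.0153, 0.0]]
10 slide [[-0.01, 0.034, -0.024], [-0.019, 0.068, -0.049], [-0.029, 0.101, -0.074], [-0.038, 0.134, -0.1], [-0.048, 0.167, -0.126], [-0.057, 0.199, -0.153], [-0.066, 0.23, -0.181], [-0.075, 0.261, -0.209], [-0.084, 0.292, -0.238], [-0.088, 0.307, -0.253], [-0.092, 0.322, -0.267], [-0.092, 0.322, -0.267]] 
turn [[-0.0027, -0.0008, 0.0], [-0.0053, -0.0015, 0.0], [-0.008, -0.0023, 0.0], [-0.0107, -0.0031, 0.0], [-0.0134, -0.0038, 0.0], [-0.016, -0.0046, 0.0], [-0.0187, -0.0054, 0.0], [-0.0214, -0.0061, 0.0], [-0.024, -0.0069, 0.0], [-0.0254, -0.0073, 0.0], [-0.0267, -0.0077, 0.0], [-0.0267, -0.0077, 0.0]]
```

step_arm(slide=[[-0.023,0.082,0.011],[-0.047,0.164,0.019],[-0.071,0.246,0.024],[-0.094,0.329,0.026],[-0.118,0.411,0.025],[-0.142,0.494,0.022],[-0.165,0.576,0.015],[-0.189,0.658,0.005],[-0.212,0.739,-0.008],[-0.235,0.82,-0.024],[-0.258,0.901,-0.043],[-0.258,0.901,-0.043]], turn=[[-0.0053,-0.0015,0],[-0.0107,-0.0031,0],[-0.016,-0.0046,0],[-0.0214,-0.0061,0],[-0.0267,-0.0077,0],[-0.032,-0.0092,0],[-0.0374,-0.0107,0],[-0.0427,-0.0123,0],[-0.0481,-0.0138,0],[-0.0534,-0.0153,0],[-0.0587,-0.0168,0],[-0.0587,-0.0168,0]])

```text
time: 21.3
position: [0.4625, 0.1397, 0.2382]
tool_rot: [0.385, 0.514, -0.461, 0.612]
ft_force: [-3.0, 4.9, 4.0]
grip_width: 0.0113
```

```bash
cat > chk.py <<'E'
from arc import *
import sys
o=get_obs();print(o["ft_force"].round(1),o["grip_width"])
p=vision.camera("top");cv2.imwrite(f"pics/t{sys.argv[1]}.png",cv2.resize(p["image"][180:290,190:340,::-1],None,fx=4,fy=4))
for n in ("soap_a",):
  for r in vision.silhouettes(p,n):
    X=cloud(p,r["mask"])
    if len(X)>5: d=np.median(X,0)-[.527,-.088,0];print(n,round(r["p"],2),np.round(r["centre"]),len(X),np.median(X,0).round(3),X[:,2].min().round(3),X[:,2].max().round(3),"tray x,y",(d@ux+.085).round(3),(d@uy).round(3))
E
python3 chk.py 11
```

```text
[-3.   4.9  4. ] 0.011309856897201136
soap_a 0.77 [282. 240.] 160 [0.464 0.011 0.026] 0.015 0.033 tray x,y -0.028 -0.033
soap_a 0.49 [276. 221.] 187 [0.533 0.033 0.026] 0.015 0.033 tray x,y -0.03 0.039
soap_a 0.48 [290. 228.] 185 [ 0.508 -0.018  0.027] 0.016 0.033 tray x,y 0.012 0.001
```

View pics/t11.png

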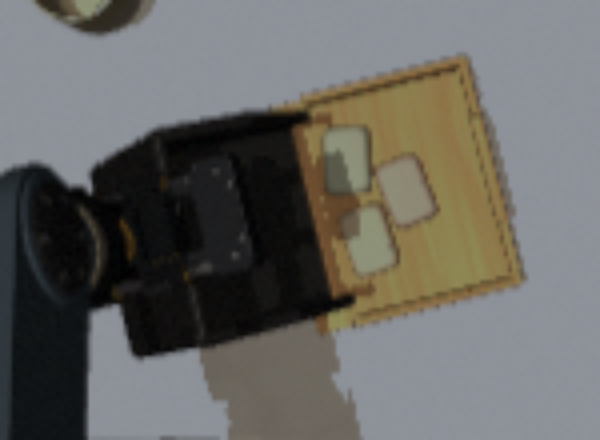

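All three bars lie flat in the tray with tops at 26–27 mm and tray x of -30, -28 and +12 mm. I'm continuing back to upright.

step_arm(slide=[[-0.023,0.08,-0.022],[-0.046,0.159,-0.046],[-0.068,0.237,-0.073],[-0.09,0.314,-0.104],[-0.112,0.39,-0.137],[-0.133,0.465,-0.172],[-0.155,0.539,-0.211],[-0.175,0.611,-0.252],[-0.196,0.682,-0.296],[-0.206,0.717,-0.318],[-0.216,0.752,-0.342],[-0.216,0.752,-0.342]], turn=[[-0.0053,-0.0015,0],[-0.0107,-0.0031,0],[-0.016,-0.0046,0],[-0.0214,-0.0061,0],[-0.0267,-0.0077,0],[-0.032,-0.0092,0],[-0.0374,-0.0107,0],[-0.0427,-0.0123,0],[-0.0481,-0.0138,0],[-0.0507,-0.0145,0],[-0.0534,-0.0153,0],[-0.0534,-0.0153,0]])

```text
time: 22.6
position: [0.4417, 0.2141, 0.2036]
tool_rot: [0.299, 0.399, -0.522, 0.692]
ft_force: [-2.9, 4.2, 2.4]
grip_width: 0.0116
```

step_arm(slide=[[-0.01,0.034,-0.024],[-0.019,0.068,-0.049],[-0.029,0.101,-0.074],[-0.038,0.134,-0.1],[-0.048,0.167,-0.126],[-0.057,0.199,-0.153],[-0.066,0.23,-0.181],[-0.075,0.261,-0.209],[-0.084,0.292,-0.238],[-0.088,0.307,-0.253],[-0.092,0.322,-0.267],[-0.092,0.322,-0.267]], turn=[[-0.0027,-0.0008,0],[-0.0053,-0.0015,0],[-0.008,-0.0023,0],[-0.0107,-0.0031,0],[-0.0134,-0.0038,0],[-0.016,-0.0046,0],[-0.0187,-0.0054,0],[-0.0214,-0.0061,0],[-0.024,-0.0069,0],[-0.0254,-0.0073,0],[-0.0267,-0.0077,0],[-0.0267,-0.0077,0]])

```text
time: 23.8
position: [0.4326, 0.2454, 0.1777]
tool_rot: [0.253, 0.337, -0.547, 0.724]
ft_force: [-2.7, -0.0, 6.3]
grip_width: 0.0118
```

```bash
python3 t.py; python3 - <<'E'
from h import *
p=vision.camera("side");cv2.imwrite("pics/s12.png",cv2.resize(p["image"][150:300,230:430,::-1],None,fx=4,fy=4))
E
```

```text
[0.43258197 0.24543056 0.17766089] q [ 0.66  0.62  1.66 -0.68  1.25  2.3 ] to goal [-0.0002  0.0006  0.0004] in tool [-0.0007 -0.0001 -0.0002] rot/2pi [ 0.0006 -0.0001  0.0002] 0.01179746648047047 [-2.70546152 -0.01833077  6.28289457]
```

View pics/s12.png

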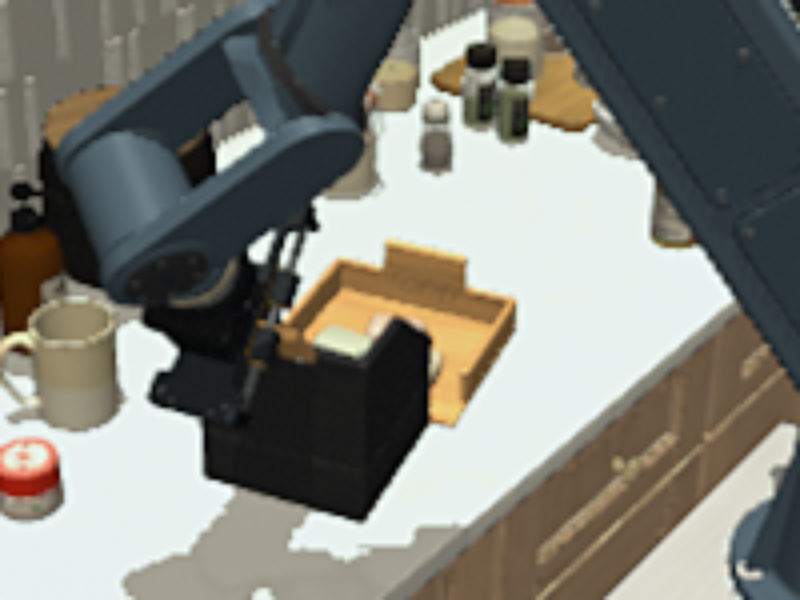

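The tub stands upright. I'm releasing it and backing off along the tab.

step_arm(slide=[[0,0,0],[0,0,0],[0,0,0],[0,0,0],[0,0,0],[0,0,0],[0,0,0]], turn=[[0,0,0],[0,0,0],[0,0,0],[0,0,0],[0,0,0],[0,0,0],[0,0,0]], jaw=0.6)

```text
time: 24.55
position: [0.4319, 0.2461, 0.1772]
tool_rot: [0.254, 0.338, -0.547, 0.723]
ft_force: [1.0, -0.4, 0.4]
grip_width: 0.0509
```

step_arm(slide=[[-0.02,0.06,0.08],[-0.06,0.2,0.25],[-0.12,0.4,0.5],[-0.18,0.62,0.77],[-0.18,0.62,0.77]], turn=[[0,0,0],[0,0,0],[0,0,0],[0,0,0],[0,0,0]])

```text
time: 25.05
position: [0.4152, 0.3121, 0.2579]
tool_rot: [0.258, 0.337, -0.543, 0.724]
ft_force: [0.9, 0.6, -0.2]
grip_width: 0.0522
```

step_arm(slide=[[0,0,0.3],[0,0,0.6],[0,0,0.9],[0,0,0.9],[0,0,0.9]], turn=[[0,0,0],[0,0,0],[0,0,0],[0,0,0],[0,0,0]])

```text
time: 25.55
position: [0.4136, 0.3078, 0.3441]
tool_rot: [0.254, 0.338, -0.547, 0.723]
ft_force: [-0.4, -0.4, 0.1]
grip_width: 0.0527
```

```bash
python3 chk.py 13; python3 - <<'E'
from t import *
p=vision.camera("top")
r=vision.silhouettes(p,"tub")[0];X=cloud(p,r["mask"])
k=(X[:,2]>.05)&(X[:,2]<.068);print("tub floor z",np.median(X[k,2]),cv2.minAreaRect((X[k][:,:2]*1000).astype(np.float32)))
overlay(p,[(TUB,(.457,.160),th),(TRAY,np.array([.527,-.088])-.085*ux[:2],th)],"pics/ov13.png",(175,190,335,290),5)
for n,z in dict(mug=0,tin=0,shaker=0,bowl=0,pot=0,oats_jar=0).items():
    for r in vision.spot_point(p,n)[:1]: print(n,round(r["p"],2),ray(p,r["centre"],z).round(3))
E
```

```text
[-0.4 -0.4  0.1] 0.05266574625974501
soap_a 0.64 [276. 221.] 201 [0.53  0.034 0.026] 0.002 0.035 tray x,y -0.031 0.037
tub floor z nan ((0.0, 0.0), (0.0, 0.0), 0.0)
mug 0.93 [0.683 0.264 0.   ]
tin 0.62 [0.478 0.089 0.   ]
shaker 0.71 [ 0.709 -0.344  0.   ]
bowl 0.91 [ 0.557 -0.553  0.   ]
pot 0.62 [0.598 0.362 0.   ]
oats_jar 0.6 [ 0.767 -0.23   0.   ]
  return _methods._mean(a, axis=axis, dtype=dtype,
  ret = ret.dtype.type(ret / rcount)
```

View pics/ov13.png

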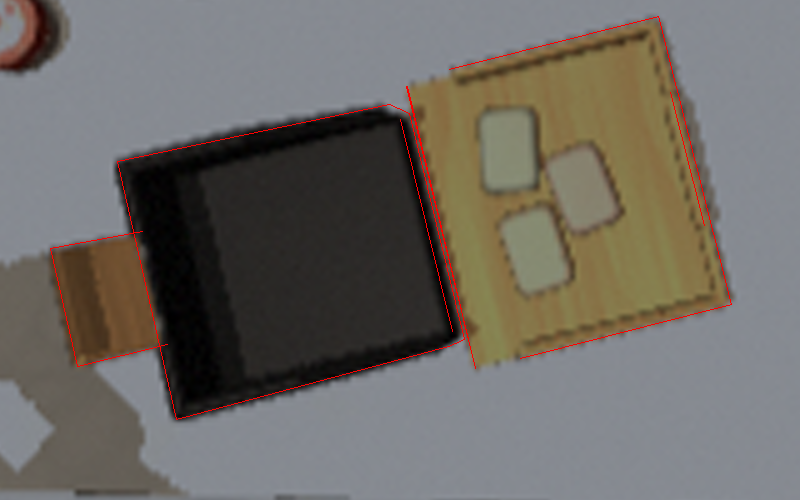

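The overlay matches the tub and tray to within about 1 mm, with all three bars flat in the tray. The tub silhouette failed and the tin detection looks false, so I'm checking both directly from depth.

```bash
python3 - <<'E'
from t import *
p=vision.camera("top");X=cloud(p);d=X-C
x,y=d@ux,d@uy
k=(abs(x-.01)<.04)&(abs(y)<.05)
A=np.c_[x[k],y[k],np.ones(k.sum())];s=np.linalg.lstsq(A,X[k,2],rcond=None)[0];print("tub floor slope deg",np.degrees(s[:2]).round(2),"z",s[2].round(4))
k=(np.hypot(X[:,0]-.41,X[:,1]+.39)<.06)&(X[:,2]>.05);print("tin top",k.sum(),X[k].mean(0).round(3))
for r in vision.spot_point(p,"tin"): print(r["p"],ray(p,r["centre"],0).round(3))
E
```

```text
tub floor slope deg [-0.28  0.04] z 0.0603
tin top 258 [ 0.405 -0.385  0.069]
0.86 [ 0.406 -0.389  0.   ]
```

```bash
python3 -c "
from rig import hand_in
print(hand_in())"
```

```text
the job is handed in; nothing more can be done
None
```

I handed the job in at about 26 s of the 69 s allowed, and everything I could check was where it should be; the rig gives no verdict of its own. I slid the tray to about 3–4 mm from the tub's mouth, square to it. I then gripped the handle, rocked the tub in stages to 52° and back on its front edge, and let go.

**Last checks:**
- **Bars:** all three lay flat in the tray. Their tops were about 26 mm above the worktop, and their centres at least 59 mm in from the open edge.
- **Tub:** it stood upright, with its floor tilted 0.3° at a height of 60 mm. The overlay put it within about 1–2 mm of where it started.
- **Other things:** the largest shift was about 12 mm, for the mug, which is within the detector's error.
- **Robot:** it was touching nothing, and every force reading I took stayed under about 8 N.

**Checks that disagreed:** in the final pictures one "tin" detection landed on the tub's mouth, and one tub outline gave no usable points. The last bar check also found only one of the three bars. Depth readings and a second tin detection settled the first two, with the tin in its place. For the bars I relied on the picture and on the earlier check that found all three.

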